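Dump the failed prints into the scrap recycler

TASK

Scrap the failed prints that lie on the dark print plate: first slide the recycler's shutter fully open by its black knob (lift it out of its notch and drop it into the notch at the far end of the comb), then put all the failed prints into the steel skip and tip the skip right over by its bar so that they fall into the bin. Ease the skip back upright without letting it drop, and finally slide the shutter fully closed again with its knob down in the first notch. Leave the other things on the bench where they are.

Things in the scene. Friction and masses are not known exactly. Their poses are not given: they have to be found in the camera images.
- recycler: the scrap recycler, a fixed machine about 390 mm long (y). Origin on the table straight below the middle of the skip's hinge line; unturned, x points away from the robot, y to its left. Grey cabinet under the skip: x +-75, y -6 to 106 mm, 154 mm high. To its -y side the bin, then a deflector plate at y -141 mm (x +-75 mm, 115 to 169 mm high) over the shutter
- comb (a point): middle of the notched comb's top edge, 120 mm above the table, at recycler x -128, y -135 mm (robot's side of the bin); axes as the recycler's. The comb runs along y, 20 mm thick, with three notches 17 mm wide and 15 mm deep, at 60 mm to +y of this point (closed), at it (half open) and 60 mm to -y (fully open)
- bin_floor (a point): centre of the bin's inner floor, 6 mm over the table; axes as the recycler's. The bin is 98 mm deep, 138 mm in x, 128 mm in y inside
- shutter (a joint): travel in m of the shutter, a flat steel plate 110 mm above the table over the bin's mouth, along the recycler's -y: 0 closed, 0.06 half open, 0.12 fully open, end stops at -0.002 and 0.122; slides with about 1 N. It cannot leave a notch while the knob is down
- latch (a joint): lift in m of the knob's pin over the bottom of its notch: 0 fully down in a notch, at most 0.030; above 0.015 the pin (10 mm wide) clears the comb's teeth and the shutter slides; about 0.014 means it rests on a tooth. It falls down by its own weight (0.12 kg) when let go
- latch_knob (a point): middle of the black round knob's grip, 25 mm across and 33 mm high (18 mm of it above this point, 15 mm below), 152 mm above the table when down. The knob stands upright on the shutter's arm and moves with it; under it lies a bridge 26 mm wide whose top is 134 mm above the table
- skip (a joint): tipping angle in rad of the skip about its hinge: 0 upright at rest, 1.90 fully over (end stops). A spring ball detent must be pushed past between 0.04 and 0.28, it balances near 1.05, beyond which it falls over by itself and stays; below that it falls back upright by its own weight (0.6 kg). Tipping takes about 3 to 4 N at the bar
- skip_hinge (a point): middle of the skip's hinge line, 160 mm above the table, along the recycler's x at the skip's lower edge on the bin's side; axes as the recycler's. The skip turns so that its bar goes up and over towards -y
- skip_handle (a point): middle of the skip's black round bar, 12 mm thick, 100 mm long along the recycler's x, held at its ends; when upright 127 mm to +y and 92 mm above the hinge line, 29 mm outside the skip's wall and 32 mm above its rim. It goes round with the skip
- skip_floor (a point): middle of the skip's inner floor, 164 mm above the table when upright; axes turn with the skip. The open steel skip is 122 mm (x) by 96 mm (y) inside with walls 56 mm high; its wall towards the bin leans outwards by 33 degrees, as a pouring lip
- plate: the dark steel print plate, 240 x 240 x 6 mm, fixed on the table; origin at the centre of its underside
- gear: a failed print of white plastic, a round gear 44 mm across its teeth (solid core 38 mm), 26 mm high; origin at the centre of its underside
- hull: a failed print of white plastic, a little hull 48 mm (x) by 30 mm (y) by 24 mm with a stump on top, 36 mm high in all; origin at the centre of its underside
- bracket: a failed print of white plastic, an L bracket: foot 44 mm (x) by 30 mm (y) by 10 mm, with an upright 10 mm thick at its -x end, 38 mm high in all; origin at the centre of its underside
- vase: a failed print of white plastic, a round vase stub, 28 mm across at the foot, 38 mm at mid-height, 38 mm high; origin at the centre of its underside
- figure: a failed print of white plastic, a figure's stump: base 36 x 36 x 16 mm with a body of 24 (x) by 22 mm (y) on it, 38 mm high in all; origin at the centre of its underside
- spool: bystander: black filament spool lying flat, 120 mm across, 50 mm high
- carton: bystander: brown carton 70 x 55 x 50 mm
- white_box: bystander: white box 60 x 90 x 50 mm
- glue: bystander: jar of glue, 44 mm across, 90 mm high
- scraper: bystander: a flat scraper lying on the table, about 280 mm long
- driver: bystander: a screwdriver lying left of the plate, about 200 mm long
- egg: bystander: a finished green egg 60 mm across, 68 mm high
- cup: bystander: white cup 76 mm across, 90 mm high

How it is judged:
By the outcome, as a careful person would: the job done as asked, in the order asked, and still so for the second after the job is handed in, with the robot touching nothing.
Of gear, hull, bracket, vase, figure only 3 to 5 are there at a start; the rules pass over those that are not, and their reading is None.
At some moment in a run one of gear, hull, bracket, vase, figure may be knocked a few centimetres aside while the robot is not near it.
It also fails if it takes over 210 s, if anything falls off the work surface, if the arm or the gripper's body presses on something with over 40 N, if the wrist force passes 120 N, or if a joint passes its speed limit or range.

ROBOT

A 6-joint arm with a two-finger parallel gripper is mounted at the origin on the work surface. World frame = base frame: x ahead of the robot, y to its left, z up, the work surface at z = 0. Lengths are in m, angles in degrees, forces in N, time in s.
With the tool pointing down it reaches from about 0.35 to 0.875 m from the base axis. Payload 4.2 kg.
Tool frame: the origin (TCP) lies where the fingers leave the gripper's body, on its centre line; the fingertips stand 70 mm ahead of it and the grasp point (between the pads) lies 51 mm ahead of it; z points along the fingers, y is the direction in which the jaws open and shut (so a half turn about z gives the same grasp; the last joint's range is limited). The gripper opens to 87 mm and grips with 3 to 60 N. Pads are 19 mm wide; open, the fingers measure 117 mm over their backs; the gripper's body (75 mm by 190 mm) begins 51 mm behind the grasp point.
Start: joints at [-61.501, 22.042, 0.453, 0, -68.411, -14.817], TCP at [0.148, -0.607, 0.292] pointing down, gripper open.
Joint ranges: [-179.83, 179.83], [-69.29, 118.12], [-61.27, 80.66], [-181.25, 117.63], [-171.15, -9.14], [-177.46, 177.46]. Speed limits (degrees/s): [159.86, 159.86, 180, 180, 180, 180].

INTERFACE

Orientations are given as a 3x3 rotation matrix whose columns are the frame's x, y, z axes.
In Python, from station import sense, capture, camera_model, finish_job gives the robot as it stands.
- The arm moves only by the shell command python3 -m inch 'ROWS'. ROWS is JSON, a list of rows, each an object with "hand": the closure, from 0 (fully open) to 1 (shut); "slide": the shift along the world's x, y, z in cm, a list of three; "yaw": the turn about the world's z in rad. A call has 1 to 10 rows; each row is the pose to reach, as a shift and turn from the pose commanded when the call began; what a row does not reach only later rows make up. A row lasts 1/8 s, in which the tool goes at most 62.5 mm and 10.7 degrees, less where a joint would pass 70% of its speed; a pose out of reach is approached as far as the arm can. A call with a gripper value outside its range is refused whole. The fingers move at their own pace and stop on an object; the grip force is fixed at half the most. Time passes only in rows, so rows that repeat a pose let the fingers close. It gives the time, the measured TCP pose, the force and the opening at its end, in the units of the state.
- sense(): the state, without advancing time (a new reading comes with each control period).
- capture(name): name is "scene" or "top" or "wrist"; returns the picture (480x640x3 uint8, blue, green, red); there is no depth.
- camera_model(name): a dict with "mtx" (3x3 intrinsics, pixels), "xyz" and "orientation" of the camera in the world; the wrist camera has in their place "tool_from_camera" (4x4, takes a point from camera to tool coordinates, whose origin is the TCP and whose axes are the flange's). Camera axes: x right, y up, looking along -z (the intrinsics and any distortion apply to the point x, -y, -z); pixel columns grow to the right and rows downward; lengths in m; the calibration is good to about 2 mm. The wrist camera is an equidistant fisheye: a pixel r from the principal point sees the ray r / f radians off the axis. A picture is of the moment at which its call begins: read the wrist's pose just before it. camera_model takes no time and is no camera call.
- finish_job(): hands the job in, once; it reports no verdict.
The state is a dict: "time_s": time; "joints": joint angles; "joint_velocities": joint speeds; "effort": joint torques, N m; "tcp_pos": TCP position; "ee_rot": TCP orientation; "wrist_force": force on the tool from outside, world axes, zero at the start; "moment": the same for the moment, N m; "gripper_width": opening from 0.0 (shut) to 1.0 (fully open).
Only numpy, scipy, OpenCV 4.12 (cv2) and the standard library are available. Lean on these libraries where they do the work, as an engineer would, in place of code of your own. Each camera call takes 0.05 s, during which the arm holds its last target. There are 200 camera calls.

## Working session

There is one attempt and no reset: what is moved stays moved. The work goes in short steps, Python scripts to look and compute and a shell command to move; the robot and the scene stay as the last step left them, time stands still between calls to the robot, and variables do not carry over. Pictures are saved under pics/ and viewed, about 12 in all and at most 16, crops included, and the job is handed in when it is done.

```bash
ls; mkdir -p pics; python3 - <<'E'
from station import *
import cv2
s=sense();print(s)
for n in("scene","top"):
    cv2.imwrite(f"pics/{n}0.png",capture(n));print(n,camera_model(n))
print(camera_model("wrist"))
E
```

```text
pics
{'time_s': 0.0, 'joints': array([-6.15007726e+01,  2.20890541e+01,  3.78040812e-01, -3.09325851e-02,
       -6.84118285e+01, -1.48174239e+01]), 'joint_velocities': array([-0.14813634,  0.02110062,  0.06572859,  0.00929246, -0.01868026,
        0.08213983]), 'effort': array([ 9.81882549e-04, -3.90664852e+01,  1.87402725e+01,  4.21982512e+00,
        1.09720780e-02, -2.08870601e-04]), 'tcp_pos': array([ 0.14775437, -0.60679663,  0.29116053]), 'ee_rot': array([[-9.71671361e-01, -2.36335412e-01, -5.81801759e-04],
       [-2.36336120e-01,  9.71669043e-01,  2.12367630e-03],
       [ 6.34188449e-05,  2.20101621e-03, -9.99997576e-01]]), 'wrist_force': array([-0.50584503, -0.2951489 ,  0.40206748]), 'moment': array([-0.05266133,  0.00390047, -0.06314761]), 'gripper_width': 0.9987063507910714}
scene {'mtx': array([[604.72932334,   0.        , 322.76414841],
       [  0.        , 604.72932334, 241.8290688 ],
       [  0.        ,   0.        ,   1.        ]]), 'xyz': array([ 1.51964264, -0.37093472,  1.19131203]), 'orientation': array([[ 0.42665143, -0.63836914,  0.64066637],
       [ 0.90
[... 289 characters left out ...]
 1.51657705]), 'orientation': array([[-0.01802757,  0.99093761, -0.13310772],
       [-0.99978207, -0.01646441,  0.01283501],
       [ 0.01052715,  0.1333101 ,  0.99101846]])}
{'mtx': array([[371.64829954,   0.        , 312.3246715 ],
       [  0.        , 371.64829954, 237.79566805],
       [  0.        ,   0.        ,   1.        ]]), 'tool_from_camera': array([[ 5.61949155e-04,  9.70145591e-01,  2.42522611e-01,
         6.56994309e-02],
       [ 9.99998273e-01, -1.15575876e-04, -1.85476626e-03,
        -1.08119611e-03],
       [-1.77136355e-03,  2.42523235e-01, -9.70143980e-01,
        -9.20810259e-02],
       [ 0.00000000e+00,  0.00000000e+00,  0.00000000e+00,
         1.00000000e+00]])}
```

View pics/top0.png

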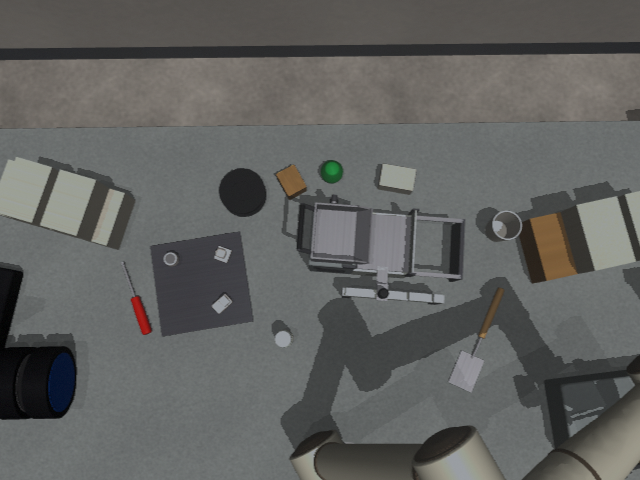

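View pics/scene0.png

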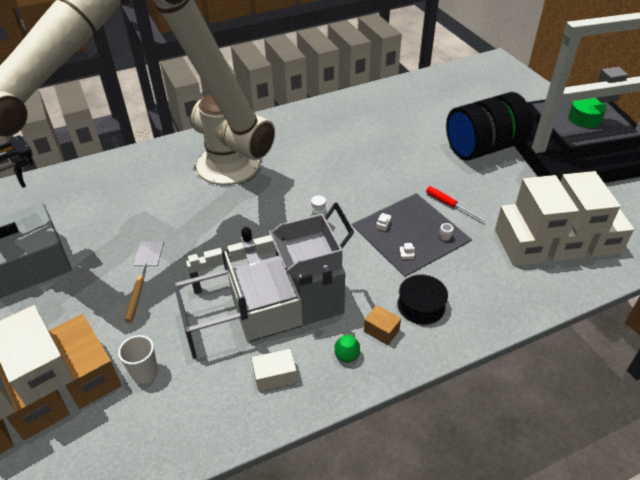

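```bash
cat > h.py <<'E'
from station import *
import cv2, numpy as np
def hit(n,uv,z,s=None):
    "pixel -> world point on plane height z"
    m=camera_model(n);K=m["mtx"];x=(uv[0]-K[0,2])/K[0,0];y=(uv[1]-K[1,2])/K[1,1]
    if n=="wrist":
        s=s or sense();r=np.hypot(x,y);k=np.sin(r)/max(r,1e-9)
        d=np.array([x*k,-y*k,-np.cos(r)]);T=m["tool_from_camera"];R=s["ee_rot"]
        d=R@T[:3,:3]@d;o=s["tcp_pos"]+R@T[:3,3]
    else:
        d=m["orientation"]@np.array([x,-y,-1]);o=m["xyz"]
    return o+d*(z-o[2])/d[2]
def px(n,p,s=None):
    m=camera_model(n);K=m["mtx"]
    if n=="wrist":
        s=s or sense();T=m["tool_from_camera"]
        c=T[:3,:3].T@(s["ee_rot"].T@(np.array(p)-s["tcp_pos"])-T[:3,3])
        q=np.array([c[0],-c[1]]);t=np.arctan2(np.hypot(*q),-c[2]);q=q/np.hypot(*q)*t
    else:
        c=m["orientation"].T@(np.array(p)-m["xyz"]);q=np.array([c[0],-c[1]])/-c[2]
    return q*K[0,0]+K[:2,2]
def wr(f):
    s=sense();im=capture("wrist");cv2.imwrite(f,im);return s,im
E
python3 - <<'E'
from h import *
a=cv2.imread("pics/top0.png")
A=cv2.resize(a[190:320,290:470],None,fx=4.4,fy=4.4,interpolation=cv2.INTER_CUBIC)
cv2.imwrite("pics/rec.png",A)
b=cv2.resize(a[225:345,145:260],None,fx=4.8,fy=4.8,interpolation=cv2.INTER_CUBIC)
cv2.imwrite("pics/plate.png",b)
print("knob",hit("top",(383,293.5),.17),"comb",hit("top",(343,292),.12),hit("top",(444,299.5),.12))
g=cv2.cvtColor(a,cv2.COLOR_BGR2GRAY);m=np.zeros_like(g);m[238:325,160:245]=(g[238:325,160:245]>110)*255
for c in cv2.findContours(m,0,2)[0]:
    if cv2.contourArea(c)>20: print(cv2.minAreaRect(c),hit("top",cv2.minAreaRect(c)[0],.03))
for p in[(152,245),(240,233),(252,321),(162,335)]:print(hit("top",p,.006))
E
```

```text
knob [ 0.47520517 -0.09199598  0.17      ] comb [ 0.48286477 -0.00077937  0.12      ] [ 0.4604288  -0.24542018  0.12      ]
((221.5, 303.5), (11.31371021270752, 18.384777069091797), 45.0) [0.46338937 0.30796722 0.03      ]
((170.0, 258.5), (11.0, 12.0), 90.0) [0.58193451 0.44191075 0.03      ]
((222.24136352539062, 253.8965301513672), (13.741456031799316, 13.370064735412598), 21.801406860351562) [0.59168699 0.30674661 0.03      ]
[0.62136886 0.49607451 0.006     ]
[0.64965134 0.26391768 0.006     ]
[0.41748804 0.23247219 0.006     ]
[0.38574701 0.46521198 0.006     ]
```

View pics/rec.png

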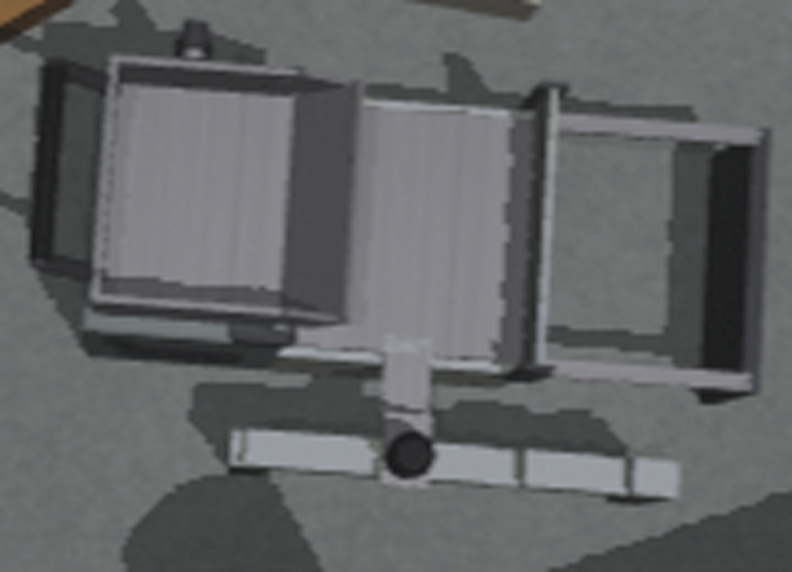

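View pics/plate.png

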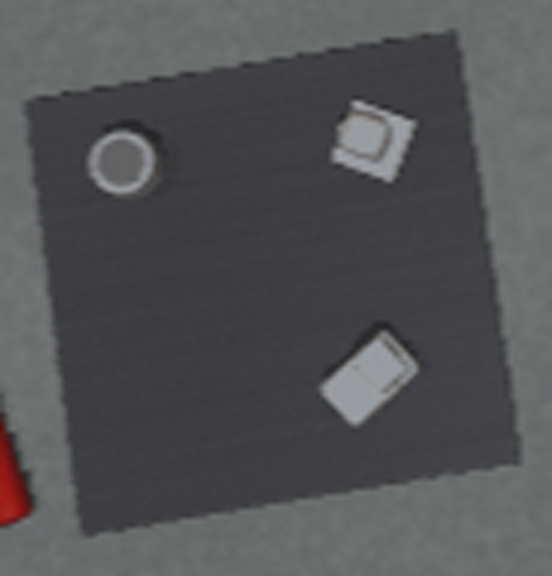

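Three prints are there: the vase (170,259), the figure (222,254) and the bracket (222,303). The knob is at (383,293), and the recycler is turned about -5.2°. I'm going to the knob.

```bash
python3 -m inch '[{"hand":0,"slide":[3.3,5.1,0],"yaw":-0.1},{"hand":0,"slide":[6.6,10.2,0],"yaw":-0.2},{"hand":0,"slide":[9.8,15.4,0],"yaw":-0.33},{"hand":0,"slide":[13,20.5,0],"yaw":-0.33},{"hand":0,"slide":[16.3,25.7,0],"yaw":-0.33},{"hand":0,"slide":[19.6,30.9,0],"yaw":-0.33},{"hand":0,"slide":[22.9,36,0],"yaw":-0.33},{"hand":0,"slide":[26.2,41.2,0],"yaw":-0.33},{"hand":0,"slide":[29.4,46.3,0],"yaw":-0.33},{"hand":0,"slide":[32.7,51.5,0],"yaw":-0.33}]'
python3 -m inch '[{"hand":0,"slide":[0,0,0],"yaw":0},{"hand":0,"slide":[0,0,0],"yaw":0},{"hand":0,"slide":[0,0,0],"yaw":0}]'
python3 - <<'E'
from h import *
s,im=wr("pics/w1.png");print(s["tcp_pos"],s["ee_rot"][:,1],s["time_s"],px("wrist",(.4755,-.0915,.17)))
R=np.array([.6098,-.0284]);t=np.radians(-5.2);ux=np.array([np.cos(t),np.sin(t)]);uy=np.array([-ux[1],ux[0]])
b=R+.127*uy;print(b,px("top",(*b,.252)), "seen 299.8,226.4")
E
```

```text
time_s: 1.35
tcp_pos: [0.4753, -0.0903, 0.2922]
ee_rot: [[-0.996, 0.091, -0.0], [0.091, 0.996, 0.0], [0.0, 0.0, -1.0]]
wrist_force: [1.0, -0.1, -0.1]
gripper_width: 1.0
time_s: 1.72
tcp_pos: [0.4741, -0.0932, 0.2921]
ee_rot: [[-0.996, 0.093, -0.001], [0.093, 0.996, -0.0], [0.001, -0.0, -1.0]]
wrist_force: [-0.3, -0.3, 0.1]
gripper_width: 0.998
[ 0.47410119 -0.09320149  0.29210756] [ 9.27748675e-02  9.95687108e-01 -8.17146176e-05] 1.725 [316.48413144 258.91272043]
[0.62131034 0.09807732] [299.90712338 227.46566987] seen 299.8,226.4
```

View pics/w1.png

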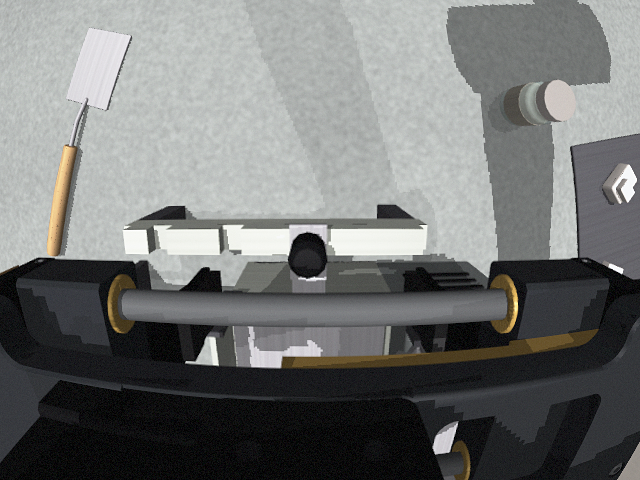

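```bash
python3 - <<'E'
from h import *
im=cv2.imread("pics/w1.png");print(hit("wrist",(308,251),.17))
g=im.max(2)[225:285,280:340];ys,xs=np.where(g<45);print(xs.min()+280,xs.max()+280,ys.min()+225,ys.max()+225)
A=cv2.resize(im[220:290,270:350],None,fx=6,fy=6);cv2.imwrite("pics/k.png",A)
for z in(.17,.152,.137):print(px("wrist",(.4755,-.0915,z)))
E
```

```text
[ 0.47007538 -0.09612321  0.17      ]
288 326 233 277
[316.48413144 258.91272043]
[316.13806156 250.70833462]
[315.88470109 244.7177691 ]
```

View pics/k.png

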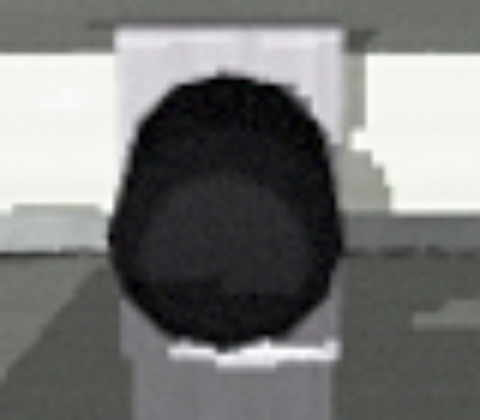

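```bash
python3 - <<'E'
from h import *
p=hit("wrist",(307.5,259),.17);s=sense();print(p,(p-s["tcp_pos"])*100)
E
```

```text
[ 0.47505072 -0.0969044   0.17      ] [  0.09179751  -0.35953819 -12.22451408]
```

```bash
python3 -m inch '[{"hand":0,"slide":[0.1,-0.3,-4.2],"yaw":0},{"hand":0,"slide":[0.1,-0.3,-8.3],"yaw":0},{"hand":0.5,"slide":[0.1,-0.3,-8.3],"yaw":0},{"hand":1,"slide":[0.1,-0.3,-8.3],"yaw":0},{"hand":1,"slide":[0.1,-0.3,-8.3],"yaw":0},{"hand":1,"slide":[0.1,-0.3,-8.3],"yaw":0},{"hand":1,"slide":[0.1,-0.3,-8.3],"yaw":0},{"hand":1,"slide":[0.1,-0.3,-8.3],"yaw":0}]'
```

```text
time_s: 2.78
tcp_pos: [0.4759, -0.0952, 0.2095]
ee_rot: [[-0.996, 0.091, 0.0], [0.091, 0.996, 0.0], [-0.0, 0.0, -1.0]]
wrist_force: [-0.1, 0.3, 0.3]
gripper_width: 0.404
```

```bash
python3 -m inch '[{"hand":1,"slide":[0,0,0],"yaw":0},{"hand":1,"slide":[0,0,0],"yaw":0},{"hand":1,"slide":[0,0,0],"yaw":0},{"hand":1,"slide":[0,0,0],"yaw":0},{"hand":1,"slide":[0,0,0],"yaw":0}]'
```

```text
time_s: 3.4
tcp_pos: [0.4759, -0.0952, 0.2093]
ee_rot: [[-0.996, 0.091, 0.0], [0.091, 0.996, -0.0], [-0.0, -0.0, -1.0]]
wrist_force: [-0.8, 0.4, 0.8]
gripper_width: 0.272
```

```bash
python3 -m inch '[{"hand":1,"slide":[0,0,1.2],"yaw":0},{"hand":1,"slide":[0,0,2.2],"yaw":0},{"hand":1,"slide":[0,0,2.2],"yaw":0}]'
python3 -m inch '[{"hand":1,"slide":[-0.27,-3,0],"yaw":0},{"hand":1,"slide":[-0.55,-6,0],"yaw":0},{"hand":1,"slide":[-0.82,-9,0],"yaw":0},{"hand":1,"slide":[-1.05,-11.5,0],"yaw":0},{"hand":1,"slide":[-1.09,-11.95,0],"yaw":0},{"hand":1,"slide":[-1.09,-11.95,0],"yaw":0}]'
```

```text
time_s: 3.78
tcp_pos: [0.4758, -0.0952, 0.2322]
ee_rot: [[-0.996, 0.091, 0.001], [0.091, 0.996, 0.0], [-0.001, 0.0, -1.0]]
wrist_force: [0.0, -0.6, -1.2]
gripper_width: 0.273
time_s: 4.53
tcp_pos: [0.4648, -0.2148, 0.2311]
ee_rot: [[-0.996, 0.092, -0.0], [0.092, 0.996, -0.0], [0.0, -0.0, -1.0]]
wrist_force: [0.5, -0.6, -1.2]
gripper_width: 0.274
```

```bash
python3 - <<'E'
from h import *
s,im=wr("pics/w2.png");print(s["tcp_pos"],s["wrist_force"],s["gripper_width"])
E
```

```text
[ 0.46480841 -0.21478374  0.23107095] [ 0.54148106 -0.60221679 -1.22050218] 0.2738293991574995
```

View pics/w2.png

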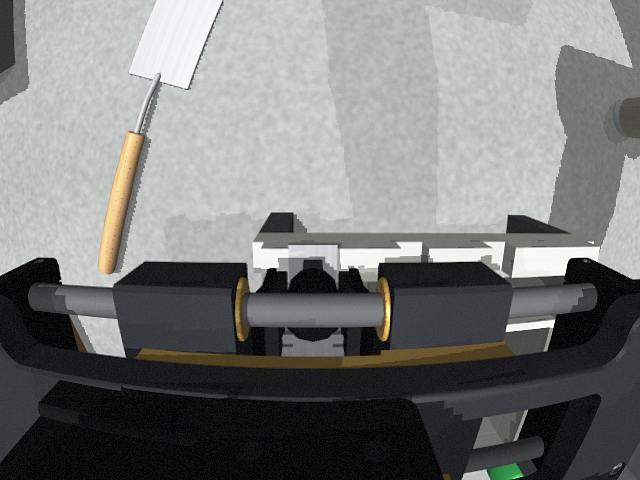

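The knob is in the grip at the far end of the comb (312,300). I'm lowering and releasing it.

```bash
python3 -m inch '[{"hand":1,"slide":[0,0,-1.1],"yaw":0},{"hand":1,"slide":[0,0,-2.2],"yaw":0},{"hand":1,"slide":[0,0,-2.2],"yaw":0}]'; python3 -m inch '[{"hand":0.6,"slide":[0,0,0],"yaw":0},{"hand":0.4,"slide":[0,0,0],"yaw":0},{"hand":0.4,"slide":[0,0,0],"yaw":0},{"hand":0.3,"slide":[0,0,4],"yaw":0},{"hand":0.2,"slide":[0,0,8.5],"yaw":0},{"hand":0,"slide":[0,0,11],"yaw":0},{"hand":0,"slide":[0,0,11],"yaw":0}]'
python3 - <<'E'
from h import *
im=capture("scene");cv2.imwrite("pics/s2.png",cv2.resize(im[190:370,150:380],None,fx=3,fy=3))
E
```

```text
time_s: 4.95
tcp_pos: [0.465, -0.2145, 0.209]
ee_rot: [[-0.996, 0.09, -0.001], [0.09, 0.996, -0.0], [0.001, -0.001, -1.0]]
wrist_force: [-1.3, -0.9, 1.8]
gripper_width: 0.276
time_s: 5.82
tcp_pos: [0.4658, -0.2149, 0.3213]
ee_rot: [[-0.996, 0.091, 0.005], [0.091, 0.996, -0.001], [-0.005, -0.0, -1.0]]
wrist_force: [0.3, -0.1, -0.8]
gripper_width: 0.942
```

View pics/s2.png

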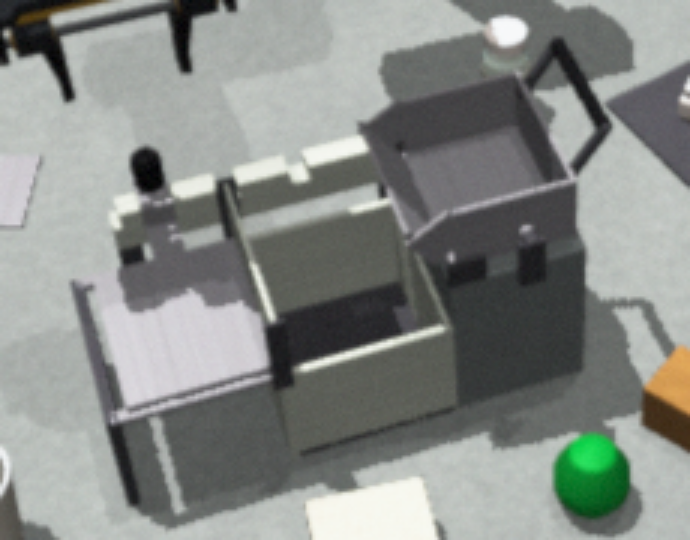

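```bash
python3 -m inch '[{"hand":0,"slide":[0,2,5],"yaw":0},{"hand":0,"slide":[0,8,5],"yaw":0},{"hand":0,"slide":[0,14,5],"yaw":0},{"hand":0,"slide":[0,20,5],"yaw":0},{"hand":0,"slide":[0,26,5],"yaw":0},{"hand":0,"slide":[0,32,5],"yaw":0},{"hand":0,"slide":[2,38,5],"yaw":0},{"hand":0,"slide":[5,43,5],"yaw":0},{"hand":0,"slide":[9,47,5],"yaw":0},{"hand":0,"slide":[13,51,5],"yaw":0}]'
python3 -m inch '[{"hand":0,"slide":[2,4,0],"yaw":0},{"hand":0,"slide":[3,7,0],"yaw":0},{"hand":0,"slide":[3,7,0],"yaw":0},{"hand":0,"slide":[3,7,0],"yaw":0}]'
python3 - <<'E'
from h import *
s,im=wr("pics/w3.png");print(s["joints"].round(1),s["time_s"])
for p in[(.582,.442,.04),(.592,.307,.04),(.463,.308,.04)]:print(px("wrist",p,s))
E
```

```text
time_s: 7.12
tcp_pos: [0.5956, 0.2969, 0.367]
ee_rot: [[-0.996, 0.09, -0.003], [0.09, 0.996, -0.002], [0.003, -0.002, -1.0]]
wrist_force: [-0.1, -0.5, 0.9]
gripper_width: 1.001
time_s: 7.62
tcp_pos: [0.6247, 0.3649, 0.3675]
ee_rot: [[-0.996, 0.091, -0.002], [0.091, 0.996, -0.002], [0.002, -0.002, -1.0]]
wrist_force: [0.3, 0.4, 0.5]
gripper_width: 0.999
[  43.    30.5   24.7   -0.   -84.3 -138.3] 7.625
[377.44807162 162.4144717 ]
[259.81912083 181.56876895]
[249.82512503  70.20800079]
```

View pics/w3.png

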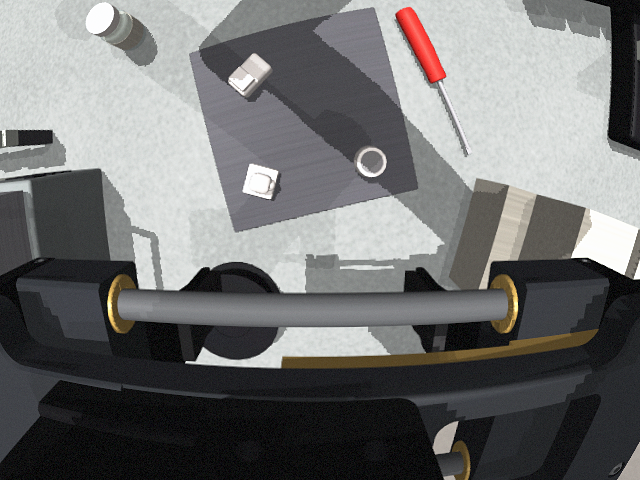

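```bash
python3 - <<'E'
from h import *
im=cv2.imread("pics/w3.png")
A=[cv2.resize(im[y:y+64,x:x+64],(390,390),interpolation=cv2.INTER_CUBIC) for x,y in((217,42),(230,150))]
cv2.imwrite("pics/c3.png",np.hstack(A))
for n,(x0,x1,y0,y1),z in(("fig",(235,292,155,207),.022),("br",(220,280,45,105),.016),("vase",(350,392,140,186),.044)):
    g=im[y0:y1,x0:x1].min(2);m=((g>(135))*255).astype(np.uint8)
    c=max(cv2.findContours(m,0,2)[0],key=cv2.contourArea)[:,0]+[x0,y0]
    P=np.array([hit("wrist",q,z)[:2] for q in c]).astype(np.float32)
    print(n,len(c),cv2.minAreaRect(P),P.min(0),P.max(0))
E
```

```text
fig 64 ((0.5927680730819702, 0.30398082733154297), (0.03663879632949829, 0.037089403718709946), 69.37466430664062) [0.5704946 0.2812347] [0.61472464 0.3270216 ]
br 36 ((0.4615780711174011, 0.302239328622818), (0.03066522441804409, 0.04909306764602661), 39.170719146728516) [0.43637648 0.27667612] [0.48751885 0.32878098]
vase 50 ((0.581040620803833, 0.43448299169540405), (0.03372018784284592, 0.03310490399599075), 40.802555084228516) [0.56414557 0.41594175] [0.59745836 0.4515017 ]
```

View pics/c3.png

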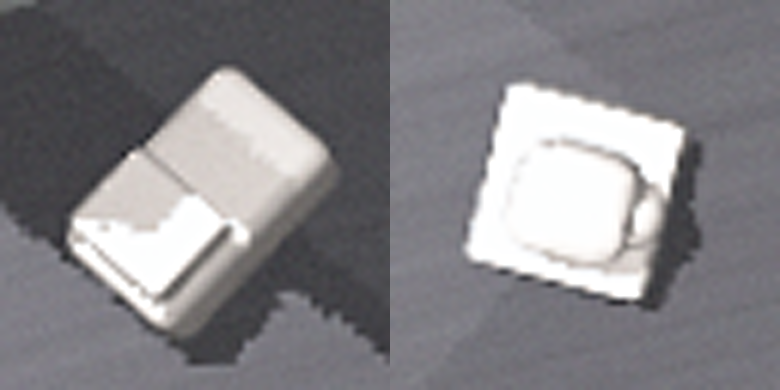

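The first print is really the hull: in the wrist view it is at about (250,75), with a stump at one end and measuring 31x49 mm. The figure is at (261,181) and the vase at (370,162). I'm picking the vase first.

```bash
python3 -m inch '[{"hand":0,"slide":[-2,3,-2],"yaw":0.17},{"hand":0,"slide":[-4,6,-5],"yaw":0.35},{"hand":0,"slide":[-4.4,7.1,-8],"yaw":0.53},{"hand":0.1,"slide":[-4.4,7.1,-11],"yaw":0.71},{"hand":0.1,"slide":[-4.4,7.1,-14],"yaw":0.89},{"hand":0.1,"slide":[-4.4,7.1,-17],"yaw":1.07},{"hand":0.1,"slide":[-4.4,7.1,-20],"yaw":1.25},{"hand":0.1,"slide":[-4.4,7.1,-21],"yaw":1.42},{"hand":0.1,"slide":[-4.4,7.1,-21],"yaw":1.57},{"hand":0.1,"slide":[-4.4,7.1,-21],"yaw":1.57}]'
python3 - <<'E'
from h import *
s,im=wr("pics/w4.png")
p=px("wrist",(.581,.436,.044),s);print(p)
x,y=p.astype(int);x0=max(x-60,0);y0=max(y-60,0)
g=im[y0:y+60,x0:x+60].min(2)
m=((g>120)*255).astype(np.uint8)
for c in cv2.findContours(m,0,2)[0]:
    if cv2.contourArea(c)>150:
        e=cv2.minEnclosingCircle(c);q=np.array(e[0])+[x0,y0];print(e[1],q,hit("wrist",q,.044,s),cv2.boundingRect(c))
print(s["tcp_pos"])
E
```

```text
time_s: 8.93
tcp_pos: [0.581, 0.4353, 0.1599]
ee_rot: [[-0.094, -0.996, 0.0], [-0.996, 0.094, 0.0], [-0.0, -0.0, -1.0]]
wrist_force: [1.2, -0.9, 0.3]
gripper_width: 0.898
[313.11465988 262.67752997]
60.25373077392578 [312.5 311.5] [0.58433291 0.46755347 0.044     ] (0, 99, 120, 21)
67.93936157226562 [310.90978622 237.52745438] [0.58084424 0.42070549 0.044     ] (0, 0, 120, 90)
[0.58103317 0.43533733 0.159883  ]
```

```bash
python3 -m inch '[{"hand":0.1,"slide":[0,0.1,-4],"yaw":0},{"hand":0.1,"slide":[0,0.1,-7.6],"yaw":0},{"hand":0.5,"slide":[0,0.1,-7.6],"yaw":0},{"hand":1,"slide":[0,0.1,-7.6],"yaw":0},{"hand":1,"slide":[0,0.1,-7.6],"yaw":0},{"hand":1,"slide":[0,0.1,-7.6],"yaw":0},{"hand":1,"slide":[0,0.1,-7.6],"yaw":0},{"hand":1,"slide":[0,0.1,-7.6],"yaw":0},{"hand":1,"slide":[0,0.1,-7.6],"yaw":0}]'
```

```text
time_s: 10.1
tcp_pos: [0.5811, 0.4375, 0.0842]
ee_rot: [[-0.092, -0.996, 0.001], [-0.996, 0.092, 0.001], [-0.001, -0.001, -1.0]]
wrist_force: [-2.3, -0.3, 4.9]
gripper_width: 0.412
```

```bash
python3 -m inch '[{"hand":1,"slide":[0,0,3],"yaw":0},{"hand":1,"slide":[0,0,9],"yaw":0},{"hand":1,"slide":[0,0,15],"yaw":0},{"hand":1,"slide":[0,-3,20],"yaw":0},{"hand":1,"slide":[0,-6,25],"yaw":0},{"hand":1,"slide":[0,-10,29],"yaw":0},{"hand":1,"slide":[0,-16,29],"yaw":0},{"hand":1,"slide":[0,-22,29],"yaw":0},{"hand":1,"slide":[1,-28,29],"yaw":0},{"hand":1,"slide":[1.7,-34,29],"yaw":0}]'
python3 -m inch '[{"hand":1,"slide":[0,-5.9,0],"yaw":0},{"hand":1,"slide":[0,-5.9,0],"yaw":0},{"hand":1,"slide":[0,-5.9,0],"yaw":0}]'
python3 - <<'E'
from h import *
cv2.imwrite("pics/s3.png",cv2.resize(capture("scene")[120:340,180:430],None,fx=3,fy=3.0))
s,im=wr("pics/w5.png")
E
```

```text
time_s: 11.35
tcp_pos: [0.5978, 0.0954, 0.3728]
ee_rot: [[-0.092, -0.996, -0.0], [-0.996, 0.092, 0.0], [-0.0, 0.0, -1.0]]
wrist_force: [0.8, -0.1, -0.3]
gripper_width: 0.417
time_s: 11.72
tcp_pos: [0.5979, 0.0382, 0.3728]
ee_rot: [[-0.093, -0.996, -0.001], [-0.996, 0.093, 0.0], [-0.0, 0.001, -1.0]]
wrist_force: [0.4, 0.1, -0.4]
gripper_width: 0.414
```

View pics/s3.png

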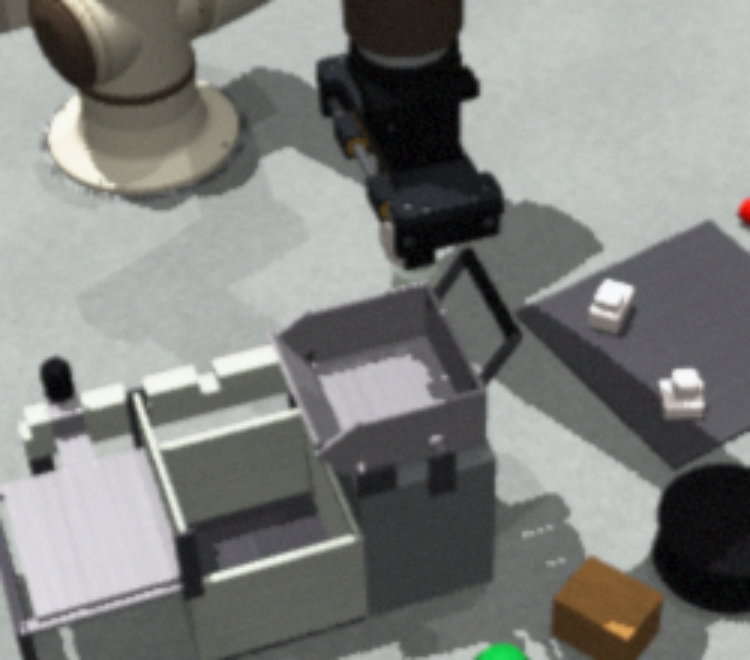

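Vase held above the skip (410,270 in the crop). The hull (612,305) and figure (683,392) are still on the plate. I'm lowering and releasing it.

```bash
python3 -m inch '[{"hand":1,"slide":[0,0,-5],"yaw":0},{"hand":1,"slide":[0,0,-9],"yaw":0},{"hand":1,"slide":[0,0,-11.5],"yaw":0},{"hand":1,"slide":[0,0,-12.6],"yaw":0},{"hand":1,"slide":[0,0,-12.6],"yaw":0}]'; python3 -m inch '[{"hand":0.4,"slide":[0,0,0],"yaw":0},{"hand":0.4,"slide":[0,0,0],"yaw":0},{"hand":0.4,"slide":[0,0,0.3],"yaw":0},{"hand":0.4,"slide":[0,0,4],"yaw":0},{"hand":0.2,"slide":[0,0,10],"yaw":0},{"hand":0,"slide":[0,0,13],"yaw":0}]'
python3 - <<'E'
from h import *
a=capture("top");cv2.imwrite("pics/t4.png",a)
g=a.min(2);m=np.zeros_like(g);m[225:340,145:260]=(g[225:340,145:260]>110)*255
for c in cv2.findContours(m,0,2)[0]:
    if cv2.contourArea(c)>20: print(cv2.minAreaRect(c),hit("top",cv2.minAreaRect(c)[0],.03))
E
```

```text
time_s: 12.45
tcp_pos: [0.5981, 0.0391, 0.247]
ee_rot: [[-0.09, -0.996, -0.001], [-0.996, 0.09, -0.0], [0.0, 0.001, -1.0]]
wrist_force: [0.1, -0.1, 0.3]
gripper_width: 0.415
time_s: 13.2
tcp_pos: [0.5986, 0.0381, 0.3819]
ee_rot: [[-0.092, -0.996, 0.007], [-0.996, 0.092, 0.001], [-0.002, -0.007, -1.0]]
wrist_force: [-0.2, -0.3, -0.1]
gripper_width: 0.749
((221.45883178710938, 303.5353088378906), (10.954988479614258, 18.00522804260254), 49.398704528808594) [0.46330094 0.30807228 0.03      ]
((226.5, 282.0), (114.0, 65.0), 90.0) [0.51842739 0.29538423 0.03      ]
```

```bash
python3 -m inch '[{"hand":0,"slide":[0,6,0],"yaw":-0.1},{"hand":0,"slide":[0,12,0],"yaw":-0.2},{"hand":0,"slide":[0,18,-1],"yaw":-0.27},{"hand":0,"slide":[-0.3,23,-4],"yaw":-0.27},{"hand":0,"slide":[-0.6,26.7,-9],"yaw":-0.27},{"hand":0,"slide":[-0.6,26.7,-15],"yaw":-0.27},{"hand":0,"slide":[-0.6,26.7,-19],"yaw":-0.27},{"hand":0,"slide":[-0.6,26.7,-19],"yaw":-0.27},{"hand":0,"slide":[-0.6,26.7,-19],"yaw":-0.27}]'
python3 - <<'E'
from h import *
s,im=wr("pics/w6.png");print(s["tcp_pos"],px("wrist",(.592,.305,.022),s),px("wrist",(.592,.305,.044),s))
cv2.imwrite("pics/w6c.png",im[120:340,180:460])
E
```

```text
time_s: 14.38
tcp_pos: [0.5932, 0.3058, 0.1896]
ee_rot: [[-0.354, -0.935, 0.003], [-0.935, 0.354, 0.002], [-0.003, -0.003, -1.0]]
wrist_force: [0.6, -0.5, 1.1]
gripper_width: 0.999
[0.59315776 0.30576043 0.18959845] [314.68858305 237.47063617] [314.83010202 245.62224873]
```

View pics/w6c.png

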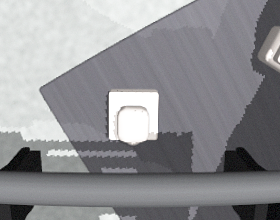

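Figure squarely aligned at (314,235), as predicted. I'm grasping it.

```bash
python3 -m inch '[{"hand":0.1,"slide":[-0.1,0,-6],"yaw":0},{"hand":0.3,"slide":[-0.1,0,-10.8],"yaw":0},{"hand":0.6,"slide":[-0.1,0,-10.8],"yaw":0},{"hand":1,"slide":[-0.1,0,-10.8],"yaw":0},{"hand":1,"slide":[-0.1,0,-10.8],"yaw":0},{"hand":1,"slide":[-0.1,0,-10.8],"yaw":0},{"hand":1,"slide":[-0.1,0,-10.8],"yaw":0},{"hand":1,"slide":[-0.1,0,-10.8],"yaw":0},{"hand":1,"slide":[-0.1,0,-10.8],"yaw":0}]'
```

```text
time_s: 15.55
tcp_pos: [0.5913, 0.3055, 0.0805]
ee_rot: [[-0.354, -0.935, 0.001], [-0.935, 0.354, 0.001], [-0.001, -0.001, -1.0]]
wrist_force: [-0.8, -0.4, 5.3]
gripper_width: 0.409
```

```bash
python3 -m inch '[{"hand":1,"slide":[0,0,5],"yaw":0},{"hand":1,"slide":[0,0,11],"yaw":0},{"hand":1,"slide":[0,0,17],"yaw":0.1},{"hand":1,"slide":[0,0,23],"yaw":0.2},{"hand":1,"slide":[0,-3,28],"yaw":0.27},{"hand":1,"slide":[0,-8,29.5],"yaw":0.27},{"hand":1,"slide":[0.3,-14,29.5],"yaw":0.27},{"hand":1,"slide":[0.3,-20,29.5],"yaw":0.27},{"hand":1,"slide":[0.3,-26,29.5],"yaw":0.27},{"hand":1,"slide":[0.3,-30.4,29.5],"yaw":0.27}]'
python3 -m inch '[{"hand":1,"slide":[0,0,0],"yaw":0},{"hand":1,"slide":[0,0,-5],"yaw":0},{"hand":1,"slide":[0,0,-9.5],"yaw":0},{"hand":1,"slide":[0,0,-12],"yaw":0},{"hand":1,"slide":[0,0,-13.3],"yaw":0},{"hand":1,"slide":[0,0,-13.3],"yaw":0}]'
```

```text
time_s: 16.8
tcp_pos: [0.5934, -0.001, 0.3739]
ee_rot: [[-0.093, -0.996, -0.001], [-0.996, 0.093, 0.0], [-0.0, 0.001, -1.0]]
wrist_force: [-0.1, 0.3, -1.1]
gripper_width: 0.414
time_s: 17.55
tcp_pos: [0.5941, 0.0019, 0.241]
ee_rot: [[-0.091, -0.996, -0.0], [-0.996, 0.091, -0.0], [0.0, 0.0, -1.0]]
wrist_force: [0.6, -0.2, 0.2]
gripper_width: 0.409
```

```bash
python3 -m inch '[{"hand":0.4,"slide":[0,0,0],"yaw":0},{"hand":0.4,"slide":[0,0,0],"yaw":0},{"hand":0.4,"slide":[0,0,0.3],"yaw":0},{"hand":0.4,"slide":[0,0,4],"yaw":0},{"hand":0.2,"slide":[0,0,10],"yaw":0},{"hand":0,"slide":[0,0,13.5],"yaw":0},{"hand":0,"slide":[0,0,13.5],"yaw":0}]'
python3 - <<'E'
from h import *
s,im=wr("pics/w7.png");a=capture("top");cv2.imwrite("pics/t7.png",a)
g=a.min(2);m=np.zeros_like(g);m[260:340,160:250]=(g[260:340,160:250]>110)*255
for c in cv2.findContours(m,0,2)[0]:
    if cv2.contourArea(c)>20: print(cv2.minAreaRect(c),hit("top",cv2.minAreaRect(c)[0],.03))
E
```

```text
time_s: 18.42
tcp_pos: [0.5948, 0.0012, 0.3808]
ee_rot: [[-0.092, -0.996, 0.009], [-0.996, 0.092, 0.001], [-0.002, -0.009, -1.0]]
wrist_force: [-0.2, -0.1, -1.2]
gripper_width: 0.857
((221.37648010253906, 303.60589599609375), (10.954988479614258, 18.65601921081543), 49.398704528808594) [0.46312415 0.30828244 0.03      ]
((246.5, 268.0), (16.0, 5.0), 90.0) [0.55382852 0.24380797 0.03      ]
((232.0, 262.0), (4.0, 12.0), 90.0) [0.57009169 0.28136573 0.03      ]
```

```bash
python3 -m inch '[{"hand":0,"slide":[-1.5,5.5,0],"yaw":0.15},{"hand":0,"slide":[-3.5,11,0],"yaw":0.3},{"hand":0,"slide":[-6,16.5,0],"yaw":0.45},{"hand":0,"slide":[-8.5,22,-1],"yaw":0.6},{"hand":0,"slide":[-11,27,-3],"yaw":0.775},{"hand":0,"slide":[-13.2,30.3,-7],"yaw":0.775},{"hand":0,"slide":[-13.2,30.3,-13],"yaw":0.775},{"hand":0,"slide":[-13.2,30.3,-18.6],"yaw":0.775},{"hand":0,"slide":[-13.2,30.3,-18.6],"yaw":0.775},{"hand":0,"slide":[-13.2,30.3,-18.6],"yaw":0.775}]'
python3 - <<'E'
from h import *
s,im=wr("pics/w8.png");print(s["tcp_pos"],px("wrist",(.463,.304,.018),s),px("wrist",(.463,.304,.03),s))
cv2.imwrite("pics/w8c.png",im[120:340,180:460])
E
```

```text
time_s: 19.77
tcp_pos: [0.4629, 0.3048, 0.1917]
ee_rot: [[0.632, -0.775, 0.002], [-0.775, -0.632, 0.001], [0.001, -0.002, -1.0]]
wrist_force: [-0.3, 0.4, 1.5]
gripper_width: 1.002
[0.46291685 0.30482461 0.19169005] [313.21954035 237.05812876] [313.20678208 241.15862803]
```

View pics/w8c.png

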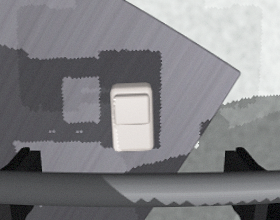

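Hull aligned at (314,236). I'm grasping it.

```bash
python3 -m inch '[{"hand":0.1,"slide":[0,0,-6],"yaw":0},{"hand":0.3,"slide":[0,0,-10.9],"yaw":0},{"hand":0.6,"slide":[0,0,-10.9],"yaw":0},{"hand":1,"slide":[0,0,-10.9],"yaw":0},{"hand":1,"slide":[0,0,-10.9],"yaw":0},{"hand":1,"slide":[0,0,-10.9],"yaw":0},{"hand":1,"slide":[0,0,-10.9],"yaw":0},{"hand":1,"slide":[0,0,-10.9],"yaw":0},{"hand":1,"slide":[0,0,-10.9],"yaw":0},{"hand":1,"slide":[0,0,-10.9],"yaw":0}]'
```

```text
time_s: 21.08
tcp_pos: [0.4624, 0.3047, 0.0825]
ee_rot: [[0.632, -0.775, 0.001], [-0.775, -0.632, 0.001], [0.0, -0.002, -1.0]]
wrist_force: [-0.8, 0.1, 6.0]
gripper_width: 0.339
```

```bash
python3 -m inch '[{"hand":1,"slide":[0,0,5],"yaw":0},{"hand":1,"slide":[0,0,11],"yaw":0},{"hand":1,"slide":[0,0,17],"yaw":-0.15},{"hand":1,"slide":[2,-2,22],"yaw":-0.3},{"hand":1,"slide":[4,-6,26],"yaw":-0.45},{"hand":1,"slide":[7,-11,29],"yaw":-0.6},{"hand":1,"slide":[10,-16,29.5],"yaw":-0.775},{"hand":1,"slide":[13,-21,29.5],"yaw":-0.775},{"hand":1,"slide":[15.5,-26,29.5],"yaw":-0.775},{"hand":1,"slide":[17.4,-29.2,29.5],"yaw":-0.775}]'
python3 -m inch '[{"hand":1,"slide":[0,0,0],"yaw":0},{"hand":1,"slide":[0,0,-5],"yaw":0},{"hand":1,"slide":[0,0,-9],"yaw":0},{"hand":1,"slide":[0,0,-10.9],"yaw":0},{"hand":1,"slide":[0,0,-10.9],"yaw":0}]'
```

```text
time_s: 22.32
tcp_pos: [0.6364, 0.0099, 0.3757]
ee_rot: [[-0.094, -0.996, -0.001], [-0.996, 0.094, -0.0], [0.0, 0.001, -1.0]]
wrist_force: [-0.4, 0.4, -0.1]
gripper_width: 0.341
time_s: 22.95
tcp_pos: [0.6348, 0.013, 0.2655]
ee_rot: [[-0.091, -0.996, -0.004], [-0.996, 0.091, -0.001], [0.001, 0.004, -1.0]]
wrist_force: [0.4, -0.4, 0.2]
gripper_width: 0.341
```

```bash
python3 -m inch '[{"hand":0.55,"slide":[0,0,0],"yaw":0},{"hand":0.5,"slide":[0,0,0],"yaw":0},{"hand":0.5,"slide":[0,0,0],"yaw":0},{"hand":0.5,"slide":[0,0,4],"yaw":0},{"hand":0.2,"slide":[0,0,10],"yaw":0},{"hand":0,"slide":[-6,0,12],"yaw":-0.1},{"hand":0,"slide":[-12,0,12],"yaw":-0.1},{"hand":0,"slide":[-12,5,12],"yaw":-0.1},{"hand":0,"slide":[-12,10,12],"yaw":-0.1}]'
python3 - <<'E'
from h import *
print(sense()["joints"].round(1))
b=capture("scene")[200:340,210:360];t=capture("top")[190:330,270:470]
cv2.imwrite("pics/c9.png",np.hstack([cv2.resize(b,(430,400)),cv2.resize(t,(370,400))]))
E
```

```text
time_s: 24.08
tcp_pos: [0.5148, 0.1126, 0.3887]
ee_rot: [[-0.192, -0.981, 0.002], [-0.981, 0.192, 0.001], [-0.002, -0.002, -1.0]]
wrist_force: [0.9, -0.5, -0.3]
gripper_width: 0.959
[ 30.    9.2  -3.5   0.  -77.1 -41.1]
```

View pics/c9.png

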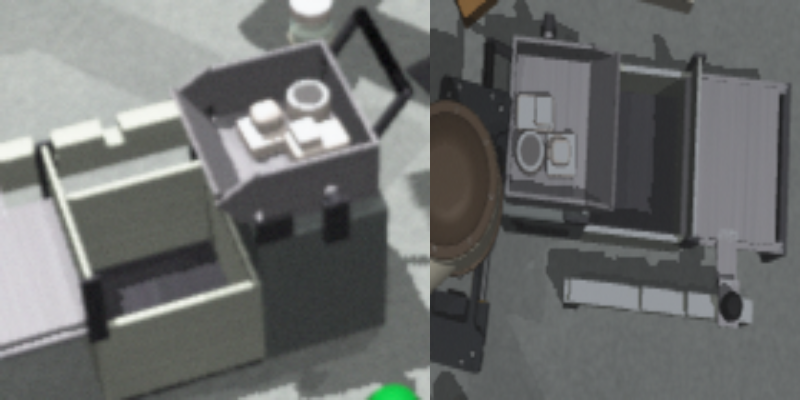

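All three prints are in the skip (vase, figure and hull, seen in both views) and the shutter is open. Next I cage the bar.

```bash
python3 -m inch '[{"hand":0.3,"slide":[0,0,0],"yaw":-0.18},{"hand":0.4,"slide":[0,0,0],"yaw":-0.36},{"hand":0.4,"slide":[0,0,0],"yaw":-0.54},{"hand":0.4,"slide":[2,0,0],"yaw":-0.72},{"hand":0.4,"slide":[5,-1,0],"yaw":-0.9},{"hand":0.4,"slide":[8,-1.5,0],"yaw":-1.08},{"hand":0.4,"slide":[10.7,-1.5,0],"yaw":-1.26},{"hand":0.4,"slide":[10.7,-1.5,-2],"yaw":-1.44},{"hand":0.4,"slide":[10.7,-1.5,-2],"yaw":-1.47},{"hand":0.4,"slide":[10.7,-1.5,-2],"yaw":-1.47}]'
python3 - <<'E'
from h import *
s,im=wr("pics/w10.png");print(s["tcp_pos"]);u=np.array([.9959,-.0906,0])
c=np.array([.6215,.097,.252])
for d in(-.04,0,.04):print(px("wrist",c+d*u,s))
x,y=px("wrist",c-.03*u,s);print(im[int(y),int(x)-30:int(x)+30].max(1))
E
```

```text
time_s: 25.42
tcp_pos: [0.623, 0.097, 0.3683]
ee_rot: [[-0.996, 0.089, 0.001], [0.089, 0.996, -0.0], [-0.001, 0.0, -1.0]]
wrist_force: [0.3, 0.4, 0.4]
gripper_width: 0.6
[0.62298923 0.09697072 0.36830346]
[313.34975338 189.11190242]
[313.15618419 257.26734771]
[312.96495968 318.58386509]
[ 84  66  63  61  64  65  64  64  61  61  96 124 121 122  29  29  33  43
  47  43  47  50  63  62  72  58  53  49  36  37  36  31  32  26  35  97
 129 127 128 126 129 129 126 170 193 186 187 191 230 227 225 220 219 213
 215 212 217 217 217 218]
```

```bash
python3 -m inch '[{"hand":0.4,"slide":[0,-0.2,-3],"yaw":0},{"hand":0.4,"slide":[0,-0.2,-6.5],"yaw":0},{"hand":0.8,"slide":[0,-0.2,-6.5],"yaw":0},{"hand":0.8,"slide":[0,-0.2,-6.5],"yaw":0},{"hand":0.8,"slide":[0,-0.2,-6.5],"yaw":0},{"hand":0.8,"slide":[0,-0.2,-6.5],"yaw":0},{"hand":0.8,"slide":[0,-0.2,-6.5],"yaw":0}]'
python3 - <<'E'
from h import *
# arc waypoints: bar (y,z) rel. start, per angle
for p in np.arange(0,1.95,.1):
    a=np.arctan2(92,127)+p; dy=15.68*np.cos(a)-12.7; dz=15.68*np.sin(a)-9.2
    print(f"{p:.1f} {dy*.0906:.2f} {dy*.9959:.2f} {dz:.2f}")
E
```

```text
time_s: 26.35
tcp_pos: [0.6231, 0.0953, 0.3028]
ee_rot: [[-0.996, 0.091, 0.001], [0.091, 0.996, 0.0], [-0.001, 0.0, -1.0]]
wrist_force: [0.6, -0.7, 0.2]
gripper_width: 0.215
0.0 -0.00 -0.00 -0.00
0.1 -0.09 -0.98 1.22
0.2 -0.19 -2.07 2.34
0.3 -0.30 -3.27 3.34
0.4 -0.42 -4.57 4.22
0.5 -0.54 -5.94 4.96
0.6 -0.67 -7.38 5.56
0.7 -0.81 -8.88 6.02
0.8 -0.95 -10.41 6.32
0.9 -1.09 -11.96 6.46
1.0 -1.23 -13.52 6.46
1.1 -1.37 -15.08 6.29
1.2 -1.51 -16.60 5.97
1.3 -1.65 -18.09 5.50
1.4 -1.78 -19.53 4.88
1.5 -1.90 -20.89 4.12
1.6 -2.02 -22.17 3.22
1.7 -2.13 -23.36 2.21
1.8 -2.22 -24.44 1.08
1.9 -2.31 -25.41 -0.16
```

```bash
python3 -m inch '[{"hand":0.8,"slide":[-0.09,-0.98,1.22],"yaw":0},{"hand":0.8,"slide":[-0.19,-2.07,2.34],"yaw":0},{"hand":0.8,"slide":[-0.3,-3.27,3.34],"yaw":0},{"hand":0.8,"slide":[-0.42,-4.57,4.22],"yaw":0},{"hand":0.8,"slide":[-0.54,-5.94,4.96],"yaw":0},{"hand":0.8,"slide":[-0.67,-7.38,5.56],"yaw":0},{"hand":0.8,"slide":[-0.81,-8.88,6.02],"yaw":0},{"hand":0.8,"slide":[-0.95,-10.41,6.32],"yaw":0},{"hand":0.8,"slide":[-1.09,-11.96,6.46],"yaw":0},{"hand":0.8,"slide":[-1.23,-13.52,6.46],"yaw":0}]'
```

```text
time_s: 27.6
tcp_pos: [0.6103, -0.0414, 0.3663]
ee_rot: [[-0.996, 0.092, -0.002], [0.092, 0.996, -0.001], [0.002, -0.001, -1.0]]
wrist_force: [0.5, -0.3, 0.1]
gripper_width: 0.203
```

```bash
python3 - <<'E'
from h import *
s,im=wr("pics/w11.png");b=capture("scene")
cv2.imwrite("pics/c11.png",np.hstack([cv2.resize(b[150:340,190:400],(420,380)),cv2.resize(im,(380,285))[:285].copy() if 0 else cv2.copyMakeBorder(cv2.resize(im,(380,285)),0,95,0,0,0)]))
E
```

```text
(no output)
```

View pics/c11.png

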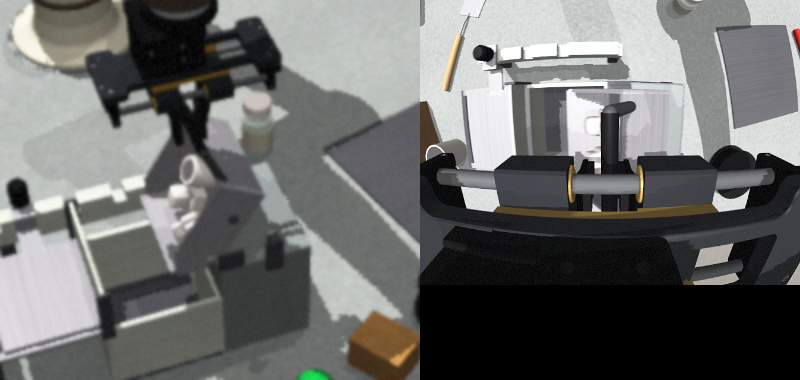

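The skip is half over, the bar is between the fingers and the prints are still inside. Continuing to the stop.

```bash
python3 -m inch '[{"hand":0.8,"slide":[-0.14,-1.56,-0.17],"yaw":0},{"hand":0.8,"slide":[-0.28,-3.08,-0.49],"yaw":0},{"hand":0.8,"slide":[-0.42,-4.57,-0.96],"yaw":0},{"hand":0.8,"slide":[-0.55,-6.01,-1.58],"yaw":0},{"hand":0.8,"slide":[-0.67,-7.37,-2.34],"yaw":0},{"hand":0.8,"slide":[-0.79,-8.65,-3.24],"yaw":0},{"hand":0.8,"slide":[-0.9,-9.84,-4.25],"yaw":0},{"hand":0.8,"slide":[-0.99,-10.92,-5.38],"yaw":0},{"hand":0.8,"slide":[-1.08,-11.9,-6.6],"yaw":0},{"hand":0.8,"slide":[-1.08,-12.1,-6.7],"yaw":0}]'
python3 -m inch '[{"hand":0.8,"slide":[0,0,0],"yaw":0},{"hand":0.8,"slide":[0,0,0],"yaw":0},{"hand":0.8,"slide":[0,0,0],"yaw":0},{"hand":0.8,"slide":[0,0,0],"yaw":0}]'
python3 - <<'E'
from h import *
s,im=wr("pics/w12.png");print(s["wrist_force"]);b=capture("scene");t=capture("top")
cv2.imwrite("pics/s12.png",b);cv2.imwrite("pics/t12.png",t)
m=(b.min(2)>150).astype(np.uint8)
def reg(p):
    pass
R=np.array([.61,-.0305]);ux=np.array([.9959,-.0906]);uy=np.array([.0906,.9959])
for n,q in(("bin floor",[(-.065,-.008),(.065,-.008),(.065,-.13),(-.065,-.13)]),):
    pts=np.array([px("scene",(*(R+a*ux+c*uy),.01)) for a,c in q]);print(pts.round())
    k=np.zeros_like(m);cv2.fillPoly(k,[pts.astype(np.int32)],1);print((m*k).sum())
E
```

```text
time_s: 28.95
tcp_pos: [0.5995, -0.1614, 0.2984]
ee_rot: [[-0.996, 0.092, -0.002], [0.092, 0.996, 0.0], [0.002, 0.0, -1.0]]
wrist_force: [-0.6, 0.4, -0.2]
gripper_width: 0.204
time_s: 29.45
tcp_pos: [0.6, -0.1607, 0.3002]
ee_rot: [[-0.996, 0.091, 0.001], [0.091, 0.996, 0.0], [-0.001, 0.0, -1.0]]
wrist_force: [0.6, -0.6, 0.0]
gripper_width: 0.197
[ 0.63258863 -0.57954054  0.00892172]
[[285. 283.]
 [301. 321.]
 [252. 335.]
 [239. 296.]]
157
```

```bash
python3 -m inch '[{"hand":0.8,"slide":[-0.03,-0.3,-0.3],"yaw":0},{"hand":0.8,"slide":[-0.05,-0.5,-0.5],"yaw":0},{"hand":0.8,"slide":[-0.05,-0.5,-0.5],"yaw":0},{"hand":0.8,"slide":[-0.05,-0.5,-0.5],"yaw":0},{"hand":0.8,"slide":[-0.05,-0.5,-0.5],"yaw":0}]'
python3 - <<'E'
from h import *
b=cv2.imread("pics/s12.png");t=cv2.imread("pics/t12.png")
cv2.imwrite("pics/c12.png",np.hstack([cv2.resize(b[150:340,190:400],(420,380)),cv2.resize(t[190:330,270:470],(380,380))]))
E
```

```text
time_s: 30.22
tcp_pos: [0.6001, -0.1637, 0.2957]
ee_rot: [[-0.996, 0.09, 0.003], [0.09, 0.996, 0.003], [-0.003, 0.004, -1.0]]
wrist_force: [-0.5, 9.5, 4.6]
gripper_width: 0.2
```

At the stop there is 9.5 N of resistance, so the skip is fully over. Easing it back.

```bash
python3 -m inch '[{"hand":0.8,"slide":[0.14,1.68,1.82],"yaw":0},{"hand":0.8,"slide":[0.23,2.76,2.95],"yaw":0},{"hand":0.8,"slide":[0.34,3.95,3.96],"yaw":0},{"hand":0.8,"slide":[0.46,5.23,4.86],"yaw":0},{"hand":0.8,"slide":[0.58,6.59,5.62],"yaw":0},{"hand":0.8,"slide":[0.71,8.03,6.24],"yaw":0},{"hand":0.8,"slide":[0.85,9.52,6.71],"yaw":0},{"hand":0.8,"slide":[0.99,11.04,7.03],"yaw":0},{"hand":0.8,"slide":[1.13,12.6,7.2],"yaw":0},{"hand":0.8,"slide":[1.27,14.16,7.2],"yaw":0}]'
python3 -m inch '[{"hand":0.8,"slide":[0.14,1.55,-0.14],"yaw":0},{"hand":0.8,"slide":[0.28,3.08,-0.44],"yaw":0},{"hand":0.8,"slide":[0.42,4.58,-0.9],"yaw":0},{"hand":0.8,"slide":[0.55,6.02,-1.5],"yaw":0},{"hand":0.8,"slide":[0.67,7.39,-2.24],"yaw":0},{"hand":0.8,"slide":[0.79,8.69,-3.12],"yaw":0},{"hand":0.8,"slide":[0.845,9.29,-3.6],"yaw":0},{"hand":0.8,"slide":[0.9,9.89,-4.12],"yaw":0},{"hand":0.8,"slide":[0.95,10.44,-4.67],"yaw":0},{"hand":0.8,"slide":[1,10.98,-5.24],"yaw":0}]'
python3 -m inch '[{"hand":0.8,"slide":[0.05,0.5,-0.6],"yaw":0},{"hand":0.8,"slide":[0.09,0.98,-1.22],"yaw":0},{"hand":0.8,"slide":[0.1,1.2,-1.22],"yaw":0},{"hand":0.8,"slide":[0.1,1.4,-1.22],"yaw":0},{"hand":0.8,"slide":[0.1,1.4,-1.22],"yaw":0}]'
```

```text
time_s: 31.48
tcp_pos: [0.6121, -0.023, 0.3665]
ee_rot: [[-0.996, 0.091, -0.001], [0.091, 0.996, 0.0], [0.001, 0.0, -1.0]]
wrist_force: [-1.1, -0.2, -0.2]
gripper_width: 0.2
time_s: 32.72
tcp_pos: [0.6222, 0.0861, 0.314]
ee_rot: [[-0.996, 0.092, 0.001], [0.092, 0.996, 0.001], [-0.001, 0.001, -1.0]]
wrist_force: [0.1, 1.8, -1.1]
gripper_width: 0.197
time_s: 33.35
tcp_pos: [0.6226, 0.0972, 0.3012]
ee_rot: [[-0.996, 0.092, -0.003], [0.092, 0.996, -0.004], [0.003, -0.004, -1.0]]
wrist_force: [1.5, -7.6, -4.7]
gripper_width: 0.205
```

```bash
python3 -m inch '[{"hand":0.8,"slide":[0,-0.3,0],"yaw":0},{"hand":0.4,"slide":[0,-0.3,0],"yaw":0},{"hand":0.4,"slide":[0,-0.3,0],"yaw":0},{"hand":0.4,"slide":[0,-0.3,0],"yaw":0},{"hand":0.4,"slide":[0,-0.3,4],"yaw":0},{"hand":0.2,"slide":[-1,-0.3,8],"yaw":0},{"hand":0.1,"slide":[-6,-4,8],"yaw":0},{"hand":0,"slide":[-10,-8,8],"yaw":0},{"hand":0,"slide":[-14,-12,8],"yaw":0},{"hand":0,"slide":[-15.7,-18,8],"yaw":0}]'
python3 -m inch '[{"hand":0,"slide":[0,-6,0],"yaw":0},{"hand":0,"slide":[0,-13.2,-2],"yaw":0},{"hand":0,"slide":[0,-13.2,-5],"yaw":0},{"hand":0,"slide":[0,-13.2,-5],"yaw":0}]'
python3 - <<'E'
from h import *
s,im=wr("pics/w13.png");b=capture("scene");t=capture("top")
k=px("wrist",(.465,-.2145,.17),s);print(s["tcp_pos"],k)
x,y=k.astype(int);x0=max(0,x-45);y0=max(0,y-45)
cv2.imwrite("pics/c13.png",np.hstack([cv2.resize(b[190:350,200:360],(300,300)),cv2.resize(t[180:320,290:430],(300,300)),cv2.resize(im[y0:y0+90,x0:x0+90],(200,300))]))
E
```

```text
time_s: 34.6
tcp_pos: [0.4642, -0.081, 0.3833]
ee_rot: [[-0.996, 0.088, 0.002], [0.088, 0.996, 0.0], [-0.002, 0.001, -1.0]]
wrist_force: [1.1, -0.7, -0.2]
gripper_width: 0.987
time_s: 35.1
tcp_pos: [0.4648, -0.2131, 0.33]
ee_rot: [[-0.996, 0.093, -0.006], [0.093, 0.996, 0.001], [0.006, 0.001, -1.0]]
wrist_force: [-0.3, 0.4, 0.1]
gripper_width: 0.999
[ 0.46475551 -0.21308277  0.32998495] [310.88817214 243.06710849]
```

View pics/c13.png

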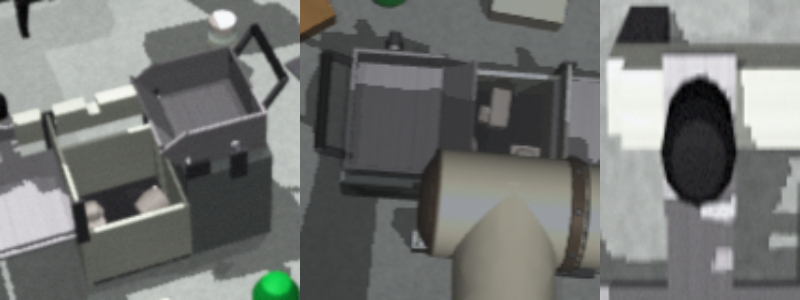

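The skip is empty and upright. Two prints are visible in the bin (scene crop (95,210) and (150,195)), and the third is possibly behind the arm. Moving the arm aside for a numeric count.

```bash
python3 -m inch '[{"hand":0,"slide":[-2,-6,2],"yaw":0},{"hand":0,"slide":[-4,-12,2],"yaw":0},{"hand":0,"slide":[-6,-18,2],"yaw":0},{"hand":0,"slide":[-7,-24,2],"yaw":0},{"hand":0,"slide":[-7,-26,2],"yaw":0},{"hand":0,"slide":[-7,-26,2],"yaw":0}]'
python3 - <<'E'
from h import *
t=capture("top");cv2.imwrite("pics/t14.png",t)
R=np.array([.61,-.0305]);ux=np.array([.9959,-.0906]);uy=np.array([.0906,.9959])
for n,y0,y1,z in(("bin",-.012,-.132,.03),("skip",.09,.005,.17)):
    q=[(-.064,y0),(.064,y0),(.064,y1),(-.064,y1)]
    pts=np.array([px("top",(*(R+a*ux+c*uy),z)) for a,c in q]).astype(np.int32)
    k=np.zeros(t.shape[:2],np.uint8);cv2.fillPoly(k,[pts],1);g=t.min(2)*k
    x,y,w,h=cv2.boundingRect(pts);print(n,x,y);print("\n".join("".join(" .:-=+*#%@"[min(v//22,9)] for v in r) for r in g[y:y+h,x:x+w]))
E
```

```text
time_s: 36.0
tcp_pos: [0.3967, -0.4733, 0.3532]
ee_rot: [[-0.996, 0.092, 0.001], [0.092, 0.996, -0.001], [-0.001, -0.001, -1.0]]
wrist_force: [-0.0, 0.2, 0.1]
gripper_width: 0.997
bin 354 221
   --------                                       
   --------------=-::::::-+                       
   --------------=-::::.:-+#######+:::::::        
   --------------=-::::.:=*#######+:::::::::::::::
   --------------=-:::..:=*#*#####+:::::::::::.:::
   --------------=-:::..:+########+:::::::::::::::
   -------------==-:::..:+#######*=:::::::::::::::
   -------------=-:.:::.:+#######*=:::::::::::::::
  --------------=-:.=+=--+#######*-:::::::::::::::
  --------------=-.:+###++######*+-:::::::::::::::
  --------------=-.:+###**#######+::::.:::::.:::::
  --------------=-.-*###**#######+::::.:::.:::::: 
  --------------=-:=*##***#######+::::.:::::::::: 
  --------------=-:+###**########+::::::::::.:::: 
  --------------=-.+*##++#######*=::::::::::::::: 
  --------------=-:-+**++#######*=::::.::..:::::: 
  --------------=-::----+#######+-::::.::.::::::: 
  --------------=-::::::=+******+::::...:
[... 3390 characters left out ...]
****  
 ++*************************+*********  
 ++************************+**********  
 ++************************+**********  
 ++************************+**********  
 ++************************+**********  
 ++****+**+***************************  
 ----------=**************************  
----------------+***+*****++**********  
--------------------------------=+-+*   
-------------------------------------   
+++++=====--=------------------------   
+++++*+**+***+++++======-------------   
::::----===+++*++*********+++++======   
:::::::::::::::::----===+++**********   
       ::::::::::::::::::::::::---===   
                   ::::::::::::::::::   
                               ::::::
```

The bin shows three bright bodies: hull, figure, and part of the vase under the lip. The skip is empty. Back to the knob to close the shutter.

```bash
python3 -m inch '[{"hand":0,"slide":[2,6,0],"yaw":0},{"hand":0,"slide":[4,12,0],"yaw":0},{"hand":0,"slide":[6,18,0],"yaw":0},{"hand":0,"slide":[6.8,24,-3],"yaw":0},{"hand":0,"slide":[6.8,25.9,-7],"yaw":0},{"hand":0,"slide":[6.8,25.9,-7],"yaw":0},{"hand":0,"slide":[6.8,25.9,-7],"yaw":0}]'
python3 -m inch '[{"hand":0,"slide":[0,0,-4],"yaw":0},{"hand":0,"slide":[0,0,-7.3],"yaw":0},{"hand":0.5,"slide":[0,0,-7.3],"yaw":0},{"hand":1,"slide":[0,0,-7.3],"yaw":0},{"hand":1,"slide":[0,0,-7.3],"yaw":0},{"hand":1,"slide":[0,0,-7.3],"yaw":0},{"hand":1,"slide":[0,0,-7.3],"yaw":0},{"hand":1,"slide":[0,0,-7.3],"yaw":0},{"hand":1,"slide":[0,0,-7.3],"yaw":0},{"hand":1,"slide":[0,0,-7.3],"yaw":0}]'
```

```text
time_s: 36.92
tcp_pos: [0.4651, -0.2133, 0.2844]
ee_rot: [[-0.996, 0.089, 0.003], [0.089, 0.996, -0.002], [-0.004, -0.001, -1.0]]
wrist_force: [-0.3, -0.5, 0.5]
gripper_width: 1.0
time_s: 38.17
tcp_pos: [0.4641, -0.2136, 0.2093]
ee_rot: [[-0.996, 0.091, -0.0], [0.091, 0.996, -0.0], [0.0, -0.0, -1.0]]
wrist_force: [0.4, -0.1, 0.2]
gripper_width: 0.27
```

```bash
python3 -m inch '[{"hand":1,"slide":[0,0,0],"yaw":0},{"hand":1,"slide":[0,0,0],"yaw":0},{"hand":1,"slide":[0,0,0],"yaw":0},{"hand":1,"slide":[0,0,1.2],"yaw":0},{"hand":1,"slide":[0,0,2.2],"yaw":0},{"hand":1,"slide":[0,0,2.2],"yaw":0}]'
```

```text
time_s: 38.92
tcp_pos: [0.464, -0.2135, 0.2322]
ee_rot: [[-0.996, 0.091, 0.001], [0.091, 0.996, -0.0], [-0.001, 0.0, -1.0]]
wrist_force: [0.7, -0.2, -0.6]
gripper_width: 0.269
```

```bash
python3 -m inch '[{"hand":1,"slide":[0.27,3,0],"yaw":0},{"hand":1,"slide":[0.55,6,0],"yaw":0},{"hand":1,"slide":[0.82,9,0],"yaw":0},{"hand":1,"slide":[1.05,11.5,0],"yaw":0},{"hand":1,"slide":[1.09,11.9,0],"yaw":0},{"hand":1,"slide":[1.09,11.9,0],"yaw":0}]'
python3 -m inch '[{"hand":1,"slide":[0,0,-1.1],"yaw":0},{"hand":1,"slide":[0,0,-2.2],"yaw":0},{"hand":1,"slide":[0,0,-2.2],"yaw":0},{"hand":1,"slide":[0,0,-2.2],"yaw":0}]'
```

```text
time_s: 39.67
tcp_pos: [0.475, -0.0945, 0.2312]
ee_rot: [[-0.996, 0.091, 0.0], [0.091, 0.996, 0.0], [-0.0, 0.0, -1.0]]
wrist_force: [1.4, 0.7, -0.7]
gripper_width: 0.269
time_s: 40.17
tcp_pos: [0.4751, -0.0951, 0.209]
ee_rot: [[-0.996, 0.091, 0.0], [0.091, 0.996, -0.0], [-0.0, -0.0, -1.0]]
wrist_force: [-0.0, -0.3, 0.9]
gripper_width: 0.274
```

```bash
python3 -m inch '[{"hand":0.6,"slide":[0,0,0],"yaw":0},{"hand":0.4,"slide":[0,0,0],"yaw":0},{"hand":0.4,"slide":[0,0,0],"yaw":0},{"hand":0.3,"slide":[0,0,4],"yaw":0},{"hand":0.2,"slide":[0,0,9],"yaw":0},{"hand":0,"slide":[-3,-4,12],"yaw":0},{"hand":0,"slide":[-5,-10,13],"yaw":0},{"hand":0,"slide":[-7,-16,13],"yaw":0},{"hand":0,"slide":[-9,-22,13],"yaw":0},{"hand":0,"slide":[-10,-28,13],"yaw":0}]'
python3 -m inch '[{"hand":0,"slide":[-5,-5,0],"yaw":0},{"hand":0,"slide":[-10,-10,0],"yaw":0},{"hand":0,"slide":[-10,-10,0],"yaw":0},{"hand":0,"slide":[-10,-10,0],"yaw":0}]'
python3 - <<'E'
from h import *
for n,(x0,x1,y0,y1) in(("top",(372,396,283,304)),("scene",(235,258,222,250))):
    cv2.imwrite(f"pics/{n}F.png",capture(n))
    for f in(f"{n}0",f"{n}F"):
        a=cv2.imread(f"pics/{f}.png")
        g=(a[y0:y1,x0:x1].max(2)<45);ys,xs=np.where(g)
        print(f,g.sum(),xs.mean()+x0,ys.mean()+y0,ys.min()+y0,ys.max()+y0)
a,b=cv2.imread("pics/top0.png"),cv2.imread("pics/topF.png")
d=(cv2.absdiff(a,b).max(2)>60).astype(np.uint8)*255;d=cv2.morphologyEx(d,cv2.MORPH_OPEN,np.ones((3,3)))
for c in cv2.findContours(d,0,2)[0]: print(cv2.boundingRect(c),end=" ")
E
```

```text
time_s: 41.42
tcp_pos: [0.3741, -0.3748, 0.3397]
ee_rot: [[-0.996, 0.091, 0.001], [0.091, 0.996, -0.0], [-0.001, -0.0, -1.0]]
wrist_force: [0.6, 0.6, 0.5]
gripper_width: 1.002
time_s: 41.92
tcp_pos: [0.2745, -0.4737, 0.3389]
ee_rot: [[-0.996, 0.093, -0.0], [0.093, 0.996, 0.001], [0.0, 0.001, -1.0]]
wrist_force: [0.5, 0.2, 1.1]
gripper_width: 0.999
top0 57 382.2105263157895 292.5263157894737 288 297
topF 58 381.3448275862069 292.63793103448273 288 297
scene0 112 246.42857142857142 234.35714285714286 228 241
sceneF 104 247.07692307692307 234.46153846153845 228 241
(331, 473, 11, 7) (592, 471, 6, 7) (412, 468, 6, 12) (293, 459, 4, 4) (280, 458, 12, 18) (394, 456, 5, 3) (574, 454, 17, 15) (496, 452, 4, 3) (297, 451, 24, 29) (527, 450, 31, 29) (349, 448, 13, 10) (489, 447, 5, 4) (444, 437, 38, 43) (355, 426, 117, 40) (571, 420, 31, 28) (577, 415, 7, 4) (631, 412, 9, 15) (591, 412, 3, 3) (598, 407, 3, 3) (596, 356, 44, 47) (525, 355, 80, 82) (593, 346, 4, 7) (617, 338, 4, 4) (482, 334, 3, 3) (561, 321, 15, 10) (213, 297, 16, 16) (435, 295, 8, 7) (426, 295, 5, 7) (533, 294, 35, 36) (215, 249, 16, 13)
```

```bash
python3 - <<'E'
from station import *
print(finish_job())
E
```

```text
the job is handed in; nothing more can be done
None
```

I finished the whole job in the order asked and handed it in at about 42 s. No verdict is reported.

- **Shutter opening:** I lifted the knob out, slid the shutter fully open and set the knob down in the far notch. A camera view showed the plate clear of the bin.
- **Prints:** Only three failed prints were on the plate: vase, figure and hull. At first I took the hull for the bracket, and the wrist view corrected that. I put all three in the skip.
- **Tipping:** I tipped the skip by its bar to the end stop, which pushed back with 9.5 N. I then eased it back with the bar held between the fingers until it pressed about 8 N against the upright stop.
- **Shutter closing:** I slid the shutter closed and set the knob down in the first notch.

**Last checks:**
- **Bin and skip:** The skip was empty. I saw the hull and figure clearly in the bin. The vase showed only as a small bright edge under the skip's lip, so its place there is partly inferred.
- **Knob:** It sits at the same height as at the start, but about 2 mm further to the closed side. That is within the notch's play and about at the -0.002 stop.
- **Bystanders:** Comparing the top view before and after showed no change at the other things on the bench, but it would miss small shifts or faint changes. The vase's own removal didn't show up in it either.

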